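# Find the tight spot of a sliding stop, back off and lock it

### The arm

A 7-joint arm with a two-finger parallel gripper is mounted at the origin on a cart in front of the work surface, level with it; the furniture and walls round the work are solid. World frame = base frame: x ahead of the robot, y to its left, z up, the work surface at z = 0. Lengths are in m, angles in rad, forces in N, time in s.
With the tool pointing down it reaches from about 0.4 to 0.85 m from the base axis. Payload 4.5 kg.
Tool frame: the origin (TCP) lies at the centre of the arm's flange, where the gripper is bolted on; the fingertips stand nose_length ahead of it and the grasp point (between the pads) lies 147 mm ahead of it (nose_length is the distance from the TCP to the fingertips, in m); z points along the fingers, y is the line along which they close (so a half turn about z gives the same grasp; the last joint's range is limited). The gripper opens to 88 mm and grips with 3 to 60 N. Pads are 18 mm wide; open, the fingers measure 123 mm over their backs; the gripper's body (75 mm by 187 mm) begins 45 mm behind the grasp point.
Start: joints at [-1.299, 0.689, -0.195, 1.565, 0.157, 0.902, -0.215], TCP at [0.147, 0.607, 0.405] pointing down, gripper open.
Joint ranges: [-3.01, 3.01], [-0.46, 2.08], [-1.47, 1.51], [0.13, 2.56], [-1, 4.14], [0.04, 2.09], [-2.66, 2.66]. Speed limits (rad/s): [2.57, 2.57, 3.14, 3.14, 3.14, 3.14, 3.14].

### API

Orientations are given as a unit quaternion [x, y, z, w].
In Python, from plant import * gives the robot as it stands.
- The arm moves only by the tool play_rows, never from a script. Its argument "rows" is a list that holds one entry, the list of rows, each a list of 6 numbers: the shift along the tool's x, y, z normalised to -1 to 1, where 1 is 0.5 m, then the turn, a rotation vector about the tool's x, y, z normalised to -1 to 1, where 1 is 0.5 rad. A call has 1 to 20 rows; each row is the pose to reach, as a shift and turn from the pose commanded when the call began, along the tool's axes at that moment; what a row does not reach only later rows make up. A row lasts 1/12 s, in which the tool goes at most 41.7 mm and 7.16 degrees, less where a joint would pass 70% of its speed; a pose out of reach is approached as far as the arm can. A call with a number of a shift or a turn outside -1 to 1 is refused whole. A call with a gripper value outside its range is refused whole. "claw" is the closure, from 0 (fully open) to 1 (shut), set as the call begins (left out, the last holds). The fingers move at their own pace and stop on an object; "squeeze" is the grip in N (left out, the last holds). Time passes only in rows, so rows that repeat a pose let the fingers close. It gives the time, the measured TCP pose, the force, the opening and the grip force at its end, in the units of the state.
- get_state(): the state, without advancing time (a new reading comes with each control period).
- snapshot(name): name is "side" or "top" or "wrist"; returns a dict with "pixels" (400x640x3 uint8, blue, green, red), "camera_matrix" (3x3 intrinsics, pixels), "world_to_cam" (4x4, takes a point from world to camera coordinates); the wrist camera has in their place "mount" (4x4, takes a point from camera to tool coordinates, whose origin is the TCP and whose axes are the flange's). Camera axes: x right, y down, z forward; pixel columns grow to the right and rows downward; lengths in m; the calibration is good to about 2 mm. A picture is of the moment at which its call begins: read the wrist's pose just before it. There is no depth.
- finish_job(): hands the job in; it is judged then, once.
The state is a dict: "clock": time; "q": joint angles; "qd": joint speeds; "joint_torque": joint torques, N m; "tool_pos": TCP position; "eef_rot": TCP orientation; "contact_force": force on the tool from outside, world axes, zero at the start; "moment": the same for the moment, N m; "opening": opening from 0.0 (shut) to 1.0 (fully open); "finger_force": force on a finger pad.
Only numpy, scipy, OpenCV 4.12 (cv2) and the standard library are available. Lean on these libraries where they do the work, as an engineer would, in place of code of your own. Each camera call takes 0.05 s, during which the arm holds its last target. There are 200 camera calls.

### The job

Take the sliding stop by its upright fin and slide it along its track, away from the end where it stands, until you feel it begin to go tight; do not force it into or through the tight spot. Then back it off 25 mm, so that its lock pin stands over the hidden locking hole, and press the black pin knob all the way down. Leave the stop locked there.

Things in the scene. Friction and masses are not known exactly. Their poses are not given: they have to be found in the camera images.
- track: Fixed aluminium C-track on the table, 400 mm long, 70 wide, 27 high; black end caps, rubber seal over the slot in its top. Origin: centre of its underside; y along the track, the way the stop is to be slid (about the robot's left), x across, away from the robot, z up. Inside, out of sight, two sprung shoes make the tight spot, 90 to 190 mm along the stop's travel; it can only be felt.
- carriage (a joint): Travel of the stop along the track's +y, m: starts at 0 to 0.03, ends at 0.22. It cannot lift or turn; sliding friction 1.5 N. At the tight spot resistance grows by about 6 N in the first 1 mm, 9.5 N at 2 mm, 14 N at 4 mm; past 6 mm it is forced. 25 mm back from where it has grown by 8 N the pin is centred over its hole; 3 mm of error either way is accepted.
- fin (a point): Grip centre of the stop's upright aluminium fin, 60 mm above the table. Fin: 20 mm thick across the track (x), 36 long along it, top 75 mm above the table; it stands on a dark steel plate 50 wide, 130 long, upper face 38 mm above the table. Axes as the track's. Pinch it from above across the track, or push it.
- knob_top (a point): Centre of the top of the round black pin knob (24 mm diameter, 10 thick), on the same plate, 55 mm from the fin towards the track's -y; 70 mm above the table when up. Axes as the track's. Pushed straight down it drives the lock pin (8 mm thick, round tip).
- pin (a joint): How far the lock pin is pressed down, m: 0 up, 0.012 fully home in the locking hole. It moves against 3 N of friction and stays where it is left. Anywhere but over the hole it stops hard after 1.5 mm.
- shoe_l (a joint): How far the left shoe of the tight spot is spread aside, m: 0 when the stop does not touch it, 0.0009 after 1 mm of tight travel, 0.0035 after 6 mm, 0.006 when forced through. Sprung at 4 N/mm. It does not tell where the tight spot lies.
- shoe_r (a joint): The same for the right shoe; both move alike.

How it is judged:
By the outcome, as a careful person would: the job done as asked, in the order asked, and still so for the second after the job is handed in, with the robot touching nothing.
It also fails if it takes over 58 s, if anything falls off the work surface, if the arm or the gripper's body presses on something with over 40 N, if the wrist force passes 120 N, or if a joint passes its speed limit or range.

## Working session

There is one attempt and no reset: what is moved stays moved. The work goes in short steps, Python scripts to look and compute and a tool call to move; the robot and the scene stay as the last step left them, time stands still between calls to the robot, and variables do not carry over. Pictures are saved under pics/ and viewed, at most 10 in all, crops included, and the job is handed in when it is done.

Besides the shell and the picture viewer there is one more tool, called after "Emit:" by a JSON object that holds its "name" and its "arguments", one argument or row to a line. play_rows: Moves the arm, as the interface text tells. Its arguments: {"type":"object","properties":{"rows":{"type":"array"},"claw":{"type":"number"},"squeeze":{"type":"number"}},"required":["rows"]}

```bash
ls; mkdir -p pics; python3 - <<'E'
from plant import *
import cv2
s=get_state();print(s)
try: print(nose_length)
except Exception as e: print(e)
for n in("side","top"):
    d=snapshot(n);cv2.imwrite(f"pics/{n}0.png",d["pixels"]);print(n,d["camera_matrix"],d["world_to_cam"])
E
```

```text
pics
{'clock': 0.0, 'q': array([-1.2992043 ,  0.69000914, -0.19448985,  1.56637105,  0.15731007,
        0.90251448, -0.21508777]), 'qd': array([ 0.00100863, -0.00040029,  0.00060669, -0.00112363, -0.00167779,
       -0.00205039, -0.00118363]), 'joint_torque': array([-2.21519022e-04, -5.27558613e+01, -1.26710594e+00, -1.53428328e+01,
       -5.26681042e-02,  6.42982821e-03,  1.58259268e-04]), 'tool_pos': array([0.14718272, 0.60707259, 0.40388624]), 'eef_rot': array([ 1.18572552e-01,  9.92944932e-01, -9.54651171e-04, -3.21453933e-05]), 'contact_force': array([-0.58164248, -0.49365271, -0.72677215]), 'moment': array([-0.00855308, -0.01424473,  0.01425639]), 'finger_force': 0.0, 'opening': 1.002717791972819}
0.166
side [[428.8669357    0.         317.63830743]
 [  0.         428.8669357  194.4916128 ]
 [  0.           0.           1.        ]] [[-0.89717747 -0.44102274  0.02390675  0.53069801]
 [-0.26706736  0.49859486 -0.82466854  0.20354743]
 [ 0.35177779 -0.74625874 -0.56511085  0.68581362]
 [ 0.          0.          0.          1.        ]]
top [[509.44974484   0.         321.52806832]
 [  0.         509.44974484 206.65707532]
 [  0.           0.           1.        ]] [[-0.02698792 -0.9996033   0.00805577  0.04503254]
 [-0.99829224  0.0265331  -0.05204414  0.56183145]
 [ 0.05180974 -0.00944657 -0.99861229  0.91008408]
 [ 0.          0.          0.          1.        ]]
```

View pics/top0.png

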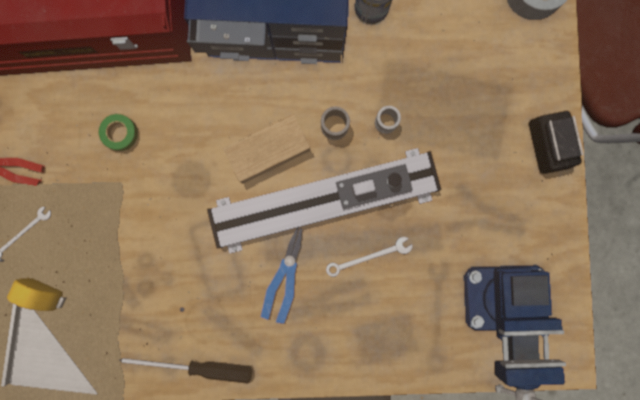

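View pics/side0.png

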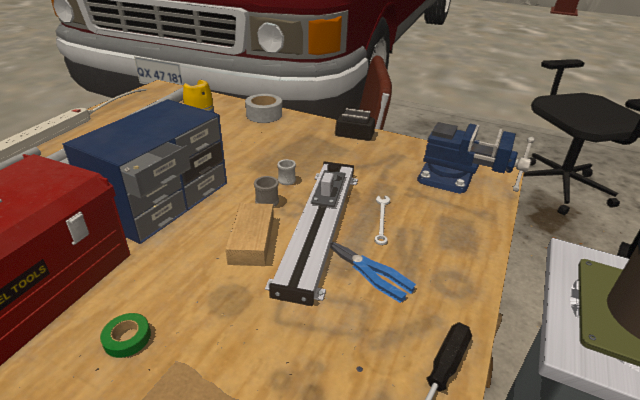

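The top view shows the track running from (210,225) to (436,172). The fin is near (364,187) and the knob near (395,180), so +y runs image left. I'll measure it precisely next.

```bash
cat > h.py <<'E'
from plant import *
import cv2,numpy as np
from scipy.spatial.transform import Rotation as R
def ray(d,uv,z):
    K=d["camera_matrix"];T=d["world_to_cam"];Rm=T[:3,:3];c=-Rm.T@T[:3,3]
    r=Rm.T@np.linalg.solve(K,[uv[0],uv[1],1.]);return c+r*(z-c[2])/r[2]
def proj(d,p):
    T=d["world_to_cam"];q=d["camera_matrix"]@(T[:3,:3]@p+T[:3,3]);return q[:2]/q[2]
E
python3 - <<'E'
from h import *
d=snapshot("top");im=d["pixels"];g=cv2.cvtColor(im,cv2.COLOR_BGR2GRAY);hsv=cv2.cvtColor(im,cv2.COLOR_BGR2HSV)
m=np.zeros_like(g);m[140:255,200:445]=255
# bright aluminium: low saturation
b=((hsv[...,1]<50)&(g>140)&(m>0)).astype(np.uint8)*255
cs,_=cv2.findContours(b,cv2.RETR_EXTERNAL,cv2.CHAIN_APPROX_NONE)
for c in cs:
    if cv2.contourArea(c)>60:
        r=cv2.minAreaRect(c);bp=cv2.boxPoints(r);print("bright",cv2.contourArea(c),r,ray(d,r[0],.075).round(4),[ray(d,p,.027).round(4)[:2].tolist() for p in bp])
k=((g<50)&(m>0)).astype(np.uint8)*255
cs,_=cv2.findContours(k,cv2.RETR_EXTERNAL,cv2.CHAIN_APPROX_NONE)
for c in cs:
    if cv2.contourArea(c)>60:
        r=cv2.minAreaRect(c);print("dark",cv2.contourArea(c),r,ray(d,r[0],.070).round(4),ray(d,r[0],.02).round(4))
cv2.imwrite("pics/crop.png",cv2.resize(im[150:255,200:445],None,fx=3.2,fy=3.2,interpolation=cv2.INTER_CUBIC))
E
```

```text
bright 242.5 ((390.8133544921875, 245.580322265625), (16.26728057861328, 42.380550384521484), 87.27368927001953) [ 0.4907 -0.0848  0.075 ] [[0.5031, -0.0536], [0.5046, -0.1294], [0.4756, -0.1297], [0.4741, -0.054]]
bright 185.0 ((363.7059020996094, 186.82351684570312), (10.6715669631958, 19.887920379638672), 75.96376037597656) [ 0.5915 -0.0421  0.075 ] [[0.6013, -0.0271], [0.6091, -0.062], [0.5903, -0.066], [0.5826, -0.0311]]
bright 2293.5 ((326.53387451171875, 210.80197143554688), (15.01842212677002, 222.93161010742188), 75.35810852050781) [0.5524 0.0223 0.075 ] [[0.5224, 0.2179], [0.6132, -0.171], [0.5869, -0.1768], [0.4964, 0.2116]]
bright 2569.5 ((319.6015319824219, 184.1773681640625), (21.797855377197266, 222.4241485595703), 75.46554565429688) [0.598  0.0328 0.075 ] [[0.5767, 0.2306], [0.6673, -0.1586], [0.6288, -0.1671], [0.5387, 0.2214]]
```

View pics/crop.png

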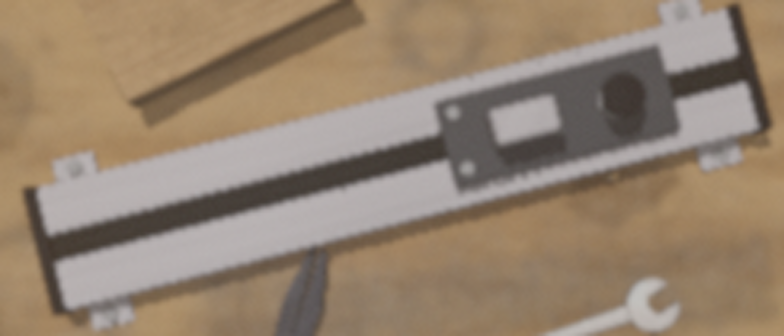

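```bash
cat >> h.py <<'E'
YAW=np.deg2rad(13.1)
TX=np.array([np.cos(YAW),np.sin(YAW),0]);TY=np.array([-np.sin(YAW),np.cos(YAW),0])
def rel(p,full=True):
    s=get_state();Rc=R.from_quat(s["eef_rot"]);z=np.array([0,0,-1.]);y=TX
    if (Rc.as_matrix()[:,1]@y)<0:y=-y
    Rt=R.from_matrix(np.column_stack([np.cross(y,z),y,z]))
    return (Rc.inv().apply(np.array(p)-s["tool_pos"])/.5).round(4),((Rc.inv()*Rt).as_rotvec()/.5).round(4)
E
python3 - <<'E'
from h import *
d=snapshot("top");print(ray(d,(394.4,179.7),.07))
print(rel([.37,.28,.38]),rel([.5915,-.0421,.36]))
E
```

```text
[ 0.60284213 -0.09548743  0.07      ]
(array([-0.5872, -0.5311,  0.0491]), array([-1.8000e-03,  1.3000e-03,  2.2088e+00])) (array([-1.1694, -1.0528,  0.0897]), array([-1.8000e-03,  1.3000e-03,  2.2088e+00]))
```

Emit:
{"name": "play_rows", "arguments": {
  "rows": [
    [[-0.06,-0.053,0.005,0,0,0.1],[-0.12,-0.106,0.01,0,0,0.2],[-0.18,-0.16,0.015,0,0,0.3],[-0.24,-0.21,0.02,0,0,0.4],[-0.3,-0.265,0.025,0,0,0.5],[-0.36,-0.32,0.03,0,0,0.6],[-0.42,-0.375,0.035,0,0,0.7],[-0.48,-0.43,0.04,0,0,0.8],[-0.54,-0.48,0.045,0,0,0.9],[-0.6,-0.54,0.05,0,0,1],[-0.6,-0.54,0.05,0,0,1]]
  ],
  "claw": 0,
  "squeeze": 20
}}

```text
clock: 1.12
tool_pos: [0.3792, 0.2665, 0.3793]
eef_rot: [0.368, 0.93, -0.003, 0.002]
contact_force: [-0.1, -0.1, 0.3]
opening: 1.001
finger_force: 0.0
```

```bash
python3 - <<'E'
from h import *
s=get_state();print(s["clock"],s["tool_pos"],s["q"],rel([.5915,-.0421,.36]))
E
```

```text
1.1167 [0.37918007 0.26652337 0.37926941] [-6.51916305e-01  5.25880087e-01 -9.46944919e-02  2.06742549e+00
  1.00512309e-01  5.56072551e-01 -1.80635690e-03] (array([-0.7317, -0.1598,  0.043 ]), array([-0.0047,  0.0124,  1.1781]))
```

Emit:
{"name": "play_rows", "arguments": {
  "rows": [
    [[-0.08,-0.017,0.004,0,0,0.1],[-0.16,-0.034,0.008,0,0,0.2],[-0.24,-0.05,0.013,0,0,0.3],[-0.32,-0.07,0.018,0,0,0.4],[-0.4,-0.087,0.023,0,0,0.5],[-0.48,-0.105,0.028,0,0.005,0.6],[-0.56,-0.122,0.033,0,0.01,0.7],[-0.64,-0.14,0.038,0,0.012,0.8],[-0.72,-0.157,0.042,0,0.012,0.9],[-0.732,-0.16,0.043,0,0.012,1],[-0.732,-0.16,0.043,0,0.012,1],[-0.732,-0.16,0.043,0,0.012,1]]
  ]
}}

```text
clock: 2.12
tool_pos: [0.5918, -0.0304, 0.3578]
eef_rot: [0.58, 0.815, 0.001, -0.004]
contact_force: [0.8, 0.6, 0.9]
opening: 1.001
finger_force: 0.0
```

```bash
python3 - <<'E'
from h import *
s=get_state();d=snapshot("wrist");im=d["pixels"];cv2.imwrite("pics/w1.png",im)
print(s["tool_pos"],s["contact_force"],rel([.5915,-.0421,.21]))
# project fin/knob estimate
M=np.linalg.inv(d["mount"]);Rc=R.from_quat(s["eef_rot"])
for p in ([.5915,-.0421,.075],[.6035,-.0956,.07]):
    q=M@np.append(Rc.inv().apply(np.array(p)-s["tool_pos"]),1);u=d["camera_matrix"]@q[:3];print(u[:2]/u[2])
E
```

```text
[ 0.59184844 -0.03044957  0.35776374] [0.79287653 0.61984305 0.903062  ] (array([-0.0265, -0.0079,  0.2957]), array([-0.0056, -0.0151,  0.2155]))
[315.18482719 206.37155214]
[308.9758664  257.85522913]
```

View pics/w1.png

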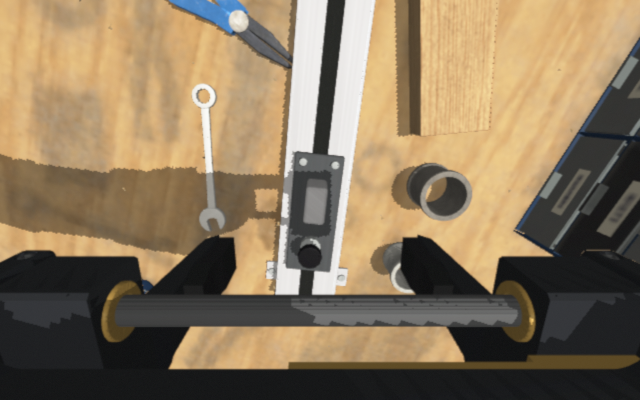

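The wrist view shows the fin near (316,203) and the knob near (310,251), both centred between the open fingers. The nearby rings are clear. I'll align, then descend.

Emit:
{"name": "play_rows", "arguments": {
  "rows": [
    [[-0.026,-0.008,0.03,-0.0056,-0.015,0.2155],[-0.026,-0.008,0.06,-0.0056,-0.015,0.2155],[-0.026,-0.008,0.1,-0.0056,-0.015,0.2155],[-0.026,-0.008,0.14,-0.0056,-0.015,0.2155],[-0.026,-0.008,0.14,-0.0056,-0.015,0.2155],[-0.026,-0.008,0.14,-0.0056,-0.015,0.2155]]
  ]
}}

```text
clock: 2.67
tool_pos: [0.5917, -0.0422, 0.2878]
eef_rot: [0.622, 0.783, -0.0, -0.0]
contact_force: [0.6, 0.3, 1.0]
opening: 1.002
finger_force: 0.0
```

```bash
python3 - <<'E'
from h import *
s=get_state();d=snapshot("wrist");im=d["pixels"];cv2.imwrite("pics/w2.png",im[:, :])
print(s["tool_pos"],s["qd"],s["contact_force"],rel([.5915,-.0421,.21]))
M=np.linalg.inv(d["mount"]);Rc=R.from_quat(s["eef_rot"])
for p in ([.5915,-.0421,.075],[.6035,-.0956,.07]):
    q=M@np.append(Rc.inv().apply(np.array(p)-s["tool_pos"]),1);u=d["camera_matrix"]@q[:3];print(u[:2]/u[2],d["camera_matrix"][0,0]/q[2]/1000)
E
```

```text
[ 0.59165725 -0.04220649  0.28776812] [ 0.00936087 -0.03007722  0.01004628 -0.0342176   0.00045797  0.00087185
 -0.00141618] [0.64195038 0.32882332 0.99226234] (array([ 0.0016, -0.0014,  0.1575]), array([ 0.0024,  0.0015, -0.0012]))
[319.45543108 220.10932989] 1.472702820850387
[318.65123202 286.61578705] 1.3396530166795777
```

View pics/w2.png

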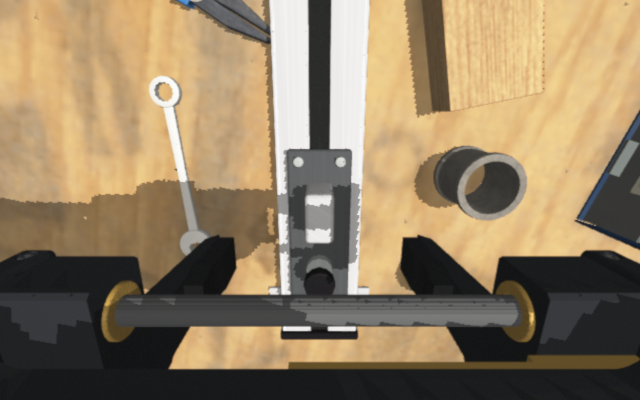

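The fin is centred at about (319,219) against a predicted (319,220), so alignment is good. Next I descend and close.

Emit:
{"name": "play_rows", "arguments": {
  "rows": [
    [[0.001,-0.001,0.04,0,0,0],[0.001,-0.001,0.08,0,0,0],[0.001,-0.001,0.12,0,0,0],[0.001,-0.001,0.14,0,0,0],[0.001,-0.001,0.155,0,0,0],[0.001,-0.001,0.155,0,0,0],[0.001,-0.001,0.155,0,0,0],[0.001,-0.001,0.155,0,0,0]]
  ]
}}

```text
clock: 3.38
tool_pos: [0.5925, -0.044, 0.2118]
eef_rot: [0.623, 0.782, 0.001, 0.002]
contact_force: [0.1, 0.1, 0.6]
opening: 0.996
finger_force: 0.0
```

Emit:
{"name": "play_rows", "arguments": {
  "rows": [
    [[0,0,0,0,0,0],[0,0,0,0,0,0],[0,0,0,0,0,0],[0,0,0,0,0,0],[0,0,0,0,0,0],[0,0,0,0,0,0],[0,0,0,0,0,0],[0,0,0,0,0,0],[0,0,0,0,0,0],[0,0,0,0,0,0]]
  ],
  "claw": 1,
  "squeeze": 30
}}

```text
clock: 4.22
tool_pos: [0.5919, -0.044, 0.2106]
eef_rot: [0.623, 0.782, -0.0, 0.001]
contact_force: [-0.2, 0.3, 0.2]
opening: 0.269
finger_force: 0.0
```

```bash
cat >> h.py <<'E'
def rep():
    s=get_state();f=s["contact_force"];p=s["tool_pos"]-[.5915,-.0421,0]
    print("t%.2f x%.2f y%.2f z%.1f mm | fx%.1f fy%.1f fz%.1f | open %.1fmm ff%.1f"%(s["clock"],p@TX*1e3,p@TY*1e3,p[2]*1e3,f@TX,f@TY,f[2],s["opening"]*88,s["finger_force"]))
    return s
E
python3 -c "
from h import *
s=rep();print(R.from_quat(s['eef_rot']).as_matrix().T@TY, s['moment'])"
```

```text
t4.22 x-0.02 y-1.93 z210.6 mm | fx-0.1 fy0.3 fz0.2 | open 23.7mm ff0.0
[ 0.99999313 -0.00331273 -0.00166125] [-0.03926266  0.04815046  0.030294  ]
```

Emit:
{"name": "play_rows", "arguments": {
  "rows": [
    [[0,0,0,0,0,0],[0,0,0,0,0,0],[0,0,0,0,0,0],[0,0,0,0,0,0],[0,0,0,0,0,0]]
  ]
}}

```text
clock: 4.63
tool_pos: [0.5924, -0.0439, 0.2107]
eef_rot: [0.623, 0.782, 0.0, 0.001]
contact_force: [3.0, 0.7, -2.7]
opening: 0.222
finger_force: 30.0
```

```bash
python3 -c "
from h import *
s=rep()"
```

```text
t4.63 x0.43 y-1.94 z210.7 mm | fx3.1 fy-0.0 fz-2.7 | open 19.5mm ff30.0
```

Emit:
{"name": "play_rows", "arguments": {
  "rows": [
    [[0.008,0,0,0,0,0],[0.016,0,0,0,0,0],[0.024,0,0,0,0,0],[0.032,0,0,0,0,0],[0.04,0,0,0,0,0],[0.048,0,0,0,0,0],[0.056,0,0,0,0,0]]
  ]
}}

```text
clock: 5.22
tool_pos: [0.5859, -0.0161, 0.2106]
eef_rot: [0.623, 0.782, 0.0, 0.001]
contact_force: [5.0, -1.2, -3.6]
opening: 0.22
finger_force: 30.0
```

```bash
python3 -c "
from h import *
s=rep()"
```

```text
t5.22 x0.42 y26.57 z210.6 mm | fx4.6 fy-2.3 fz-3.6 | open 19.3mm ff30.0
```

Emit:
{"name": "play_rows", "arguments": {
  "rows": [
    [[0.008,0.0003,0,0,0,0],[0.016,0.0006,0,0,0,0],[0.024,0.001,0,0,0,0],[0.032,0.001,0,0,0,0],[0.04,0.001,0,0,0,0],[0.048,0.001,0,0,0,0],[0.048,0.001,0,0,0,0]]
  ]
}}

```text
clock: 5.8
tool_pos: [0.5804, 0.0082, 0.2106]
eef_rot: [0.623, 0.782, 0.0, 0.0]
contact_force: [2.3, 1.7, -1.3]
opening: 0.224
finger_force: 30.0
```

```bash
python3 -c "
from h import *
s=rep()"
```

```text
t5.80 x0.63 y51.50 z210.6 mm | fx2.6 fy1.1 fz-1.3 | open 19.7mm ff30.0
```

Emit:
{"name": "play_rows", "arguments": {
  "rows": [
    [[0.002,0,0,0,0,0],[0.004,0,0,0,0,0],[0.006,0,0,0,0,0],[0.008,0,0,0,0,0],[0.008,0,0,0,0,0]]
  ]
}}

```text
clock: 6.22
tool_pos: [0.5798, 0.0107, 0.2106]
eef_rot: [0.623, 0.782, -0.0, 0.001]
contact_force: [2.5, -1.2, 0.1]
opening: 0.222
finger_force: 30.0
```

Emit:
{"name": "play_rows", "arguments": {
  "rows": [
    [[0.002,0,0,0,0,0],[0.004,0,0,0,0,0],[0.006,0,0,0,0,0],[0.008,0,0,0,0,0]]
  ]
}}

```text
clock: 6.55
tool_pos: [0.5789, 0.0146, 0.2106]
eef_rot: [0.623, 0.782, -0.0, 0.001]
contact_force: [2.0, -1.1, 0.7]
opening: 0.223
finger_force: 30.0
```

Emit:
{"name": "play_rows", "arguments": {
  "rows": [
    [[0.002,0,0,0,0,0],[0.004,0,0,0,0,0],[0.006,0,0,0,0,0],[0.008,0,0,0,0,0]]
  ]
}}

```text
clock: 6.88
tool_pos: [0.578, 0.0186, 0.2106]
eef_rot: [0.623, 0.782, -0.0, 0.001]
contact_force: [1.8, -1.8, 3.6]
opening: 0.225
finger_force: 30.0
```

Emit:
{"name": "play_rows", "arguments": {
  "rows": [
    [[0.002,0,0,0,0,0],[0.004,0,0,0,0,0],[0.006,0,0,0,0,0],[0.008,0,0,0,0,0]]
  ]
}}

```text
clock: 7.22
tool_pos: [0.5771, 0.0224, 0.2106]
eef_rot: [0.623, 0.782, -0.0, 0.001]
contact_force: [1.3, -1.6, 3.8]
opening: 0.226
finger_force: 30.0
```

Emit:
{"name": "play_rows", "arguments": {
  "rows": [
    [[0.002,0,0,0,0,0],[0.004,0,0,0,0,0],[0.006,0,0,0,0,0],[0.008,0,0,0,0,0]]
  ]
}}

```text
clock: 7.55
tool_pos: [0.5762, 0.0263, 0.2106]
eef_rot: [0.623, 0.782, -0.0, 0.001]
contact_force: [-0.4, -0.7, 4.7]
opening: 0.222
finger_force: 30.0
```

Emit:
{"name": "play_rows", "arguments": {
  "rows": [
    [[0.002,0,-0.0004,0,0,0],[0.004,0,-0.0006,0,0,0],[0.006,0,-0.0008,0,0,0],[0.008,0,-0.001,0,0,0]]
  ]
}}

```text
clock: 7.88
tool_pos: [0.5753, 0.0304, 0.2106]
eef_rot: [0.623, 0.782, -0.0, 0.001]
contact_force: [1.5, -0.5, -1.9]
opening: 0.228
finger_force: 30.0
```

Emit:
{"name": "play_rows", "arguments": {
  "rows": [
    [[0.002,0,0,0,0,0],[0.004,0,0,0,0,0],[0.006,0,0,0,0,0],[0.008,0,0,0,0,0]]
  ]
}}

```text
clock: 8.22
tool_pos: [0.5744, 0.0342, 0.2106]
eef_rot: [0.623, 0.782, -0.0, 0.001]
contact_force: [1.3, -0.8, -4.2]
opening: 0.227
finger_force: 30.0
```

Emit:
{"name": "play_rows", "arguments": {
  "rows": [
    [[0.002,0,0,0,0,0],[0.004,0,0,0,0,0],[0.006,0,0,0,0,0],[0.008,0,0,0,0,0]]
  ]
}}

```text
clock: 8.55
tool_pos: [0.5735, 0.0381, 0.2107]
eef_rot: [0.623, 0.782, -0.0, 0.001]
contact_force: [1.5, -1.6, -7.3]
opening: 0.223
finger_force: 30.0
```

Emit:
{"name": "play_rows", "arguments": {
  "rows": [
    [[0.002,0,0.0003,0,0,0],[0.004,0,0.0006,0,0,0],[0.006,0,0.0006,0,0,0],[0.008,0,0.0006,0,0,0]]
  ]
}}

```text
clock: 8.88
tool_pos: [0.5726, 0.0419, 0.2107]
eef_rot: [0.623, 0.782, -0.0, 0.001]
contact_force: [1.0, -2.2, -4.6]
opening: 0.225
finger_force: 30.0
```

Emit:
{"name": "play_rows", "arguments": {
  "rows": [
    [[0.002,0,0.0003,0,0,0],[0.004,0,0.0003,0,0,0],[0.006,0,0.0003,0,0,0],[0.008,0,0.0003,0,0,0]]
  ]
}}

```text
clock: 9.22
tool_pos: [0.5717, 0.0458, 0.2106]
eef_rot: [0.623, 0.782, -0.0, 0.001]
contact_force: [0.5, -1.3, -2.0]
opening: 0.223
finger_force: 30.0
```

Emit:
{"name": "play_rows", "arguments": {
  "rows": [
    [[0.002,0,0,0,0,0],[0.004,0,0,0,0,0],[0.006,0,0,0,0,0],[0.008,0,0,0,0,0]]
  ]
}}

```text
clock: 9.55
tool_pos: [0.5708, 0.0497, 0.2106]
eef_rot: [0.623, 0.782, -0.0, 0.001]
contact_force: [-1.3, -2.4, -0.6]
opening: 0.224
finger_force: 30.0
```

Emit:
{"name": "play_rows", "arguments": {
  "rows": [
    [[0.002,0,0,0,0,0],[0.004,0,0,0,0,0],[0.006,0,0,0,0,0],[0.008,0,0,0,0,0]]
  ]
}}

```text
clock: 9.88
tool_pos: [0.5699, 0.0536, 0.2106]
eef_rot: [0.623, 0.782, -0.0, 0.001]
contact_force: [-1.6, -2.1, 1.3]
opening: 0.225
finger_force: 30.0
```

Emit:
{"name": "play_rows", "arguments": {
  "rows": [
    [[0.002,0,0,0,0,0],[0.004,0,0,0,0,0],[0.006,0,0,0,0,0],[0.008,0,0,0,0,0]]
  ]
}}

```text
clock: 10.22
tool_pos: [0.569, 0.0575, 0.2106]
eef_rot: [0.623, 0.782, -0.0, 0.001]
contact_force: [-3.0, -2.7, 3.3]
opening: 0.222
finger_force: 30.0
```

Emit:
{"name": "play_rows", "arguments": {
  "rows": [
    [[0.002,-0.0003,-0.0003,0,0,0],[0.004,-0.0006,-0.0005,0,0,0],[0.006,-0.0006,-0.0005,0,0,0],[0.008,-0.0006,-0.0005,0,0,0]]
  ]
}}

```text
clock: 10.55
tool_pos: [0.568, 0.0615, 0.2106]
eef_rot: [0.623, 0.782, -0.0, 0.001]
contact_force: [-2.1, -1.6, -0.1]
opening: 0.223
finger_force: 30.0
```

Emit:
{"name": "play_rows", "arguments": {
  "rows": [
    [[0.002,0,0,0,0,0],[0.004,0,0,0,0,0],[0.006,0,0,0,0,0],[0.008,0,0,0,0,0]]
  ]
}}

```text
clock: 10.88
tool_pos: [0.5671, 0.0653, 0.2106]
eef_rot: [0.623, 0.782, -0.0, 0.001]
contact_force: [-2.1, -2.2, -0.8]
opening: 0.225
finger_force: 30.0
```

Emit:
{"name": "play_rows", "arguments": {
  "rows": [
    [[0.002,0,0,0,0,0],[0.004,0,0,0,0,0],[0.006,0,0,0,0,0],[0.008,0,0,0,0,0]]
  ]
}}

```text
clock: 11.22
tool_pos: [0.5662, 0.0692, 0.2106]
eef_rot: [0.623, 0.782, -0.0, 0.001]
contact_force: [-1.2, -1.3, -2.0]
opening: 0.225
finger_force: 30.0
```

Emit:
{"name": "play_rows", "arguments": {
  "rows": [
    [[0.002,0,0,0,0,0],[0.004,0,0,0,0,0],[0.006,0,0,0,0,0],[0.008,0,0,0,0,0]]
  ]
}}

```text
clock: 11.55
tool_pos: [0.5657, 0.0712, 0.2107]
eef_rot: [0.624, 0.782, -0.001, 0.002]
contact_force: [0.5, -7.4, -3.9]
opening: 0.223
finger_force: 30.0
```

Emit:
{"name": "play_rows", "arguments": {
  "rows": [
    [[0,0,0,0,0,0],[0,0,0,0,0,0],[0,0,0,0,0,0]]
  ]
}}

```text
clock: 11.8
tool_pos: [0.5657, 0.0712, 0.2106]
eef_rot: [0.624, 0.782, -0.001, 0.002]
contact_force: [-0.6, -5.7, -3.6]
opening: 0.228
finger_force: 30.0
```

```bash
python3 -c "
from h import *
s=rep();d=snapshot('top');cv2.imwrite('pics/t2.png',d['pixels'])"
```

```text
t11.80 x0.53 y116.25 z210.6 mm | fx-1.9 fy-5.4 fz-3.6 | open 20.1mm ff30.0
```

Emit:
{"name": "play_rows", "arguments": {
  "rows": [
    [[0.0008,0,0,0,0,0],[0.0016,0,0,0,0,0],[0.002,0,0,0,0,0]]
  ]
}}

```text
clock: 12.1
tool_pos: [0.5656, 0.0716, 0.2106]
eef_rot: [0.624, 0.781, -0.001, 0.003]
contact_force: [-0.1, -8.3, -4.2]
opening: 0.222
finger_force: 30.0
```

```bash
python3 -c "
from h import *
s=rep();print(s['eef_rot'])"
```

```text
t12.10 x0.51 y116.57 z210.6 mm | fx-2.0 fy-8.1 fz-4.2 | open 19.5mm ff30.0
[ 0.62399834  0.7814208  -0.00114111  0.00251225]
```

Emit:
{"name": "play_rows", "arguments": {
  "rows": [
    [[0.0008,0,0,0,0,0],[0.0016,0,0,0,0,0],[0.002,0,0,0,0,0]]
  ]
}}

```text
clock: 12.35
tool_pos: [0.5655, 0.0719, 0.2106]
eef_rot: [0.624, 0.781, -0.001, 0.003]
contact_force: [0.7, -9.6, -3.2]
opening: 0.222
finger_force: 30.0
```

```bash
cat >>h.py <<'E'
def gp(s):
    p=s["tool_pos"]+R.from_quat(s["eef_rot"]).apply([0,0,.147])-[.5915,-.0421,0]
    print("grasp y %.2f x %.2f"%(p@TY*1e3,p@TX*1e3))
E
python3 -c "
from h import *
s=rep();gp(s)"
```

```text
t12.35 x0.48 y116.92 z210.6 mm | fx-1.5 fy-9.5 fz-3.2 | open 19.6mm ff30.0
grasp y 116.00 x 0.67
```

Emit:
{"name": "play_rows", "arguments": {
  "rows": [
    [[-0.006,0,0,0,0,0],[-0.012,0,0,0,0,0],[-0.018,0,0,0,0,0],[-0.024,0,0,0,0,0],[-0.03,0,0,0,0,0],[-0.036,0,0,0,0,0],[-0.042,0,0,0,0,0],[-0.048,0,0,0,0,0],[-0.052,0,0,0,0,0],[-0.052,0,0,0,0,0],[-0.052,0,0,0,0,0],[-0.052,0,0,0,0,0]]
  ]
}}

```text
clock: 13.35
tool_pos: [0.5709, 0.0489, 0.2107]
eef_rot: [0.623, 0.782, -0.0, 0.002]
contact_force: [-0.2, -1.3, -5.6]
opening: 0.227
finger_force: 30.0
```

```bash
python3 -c "
from h import *
s=rep();gp(s)"
```

```text
t13.35 x0.55 y93.30 z210.7 mm | fx-0.5 fy-1.3 fz-5.6 | open 20.0mm ff30.0
grasp y 92.88 x 0.74
```

Emit:
{"name": "play_rows", "arguments": {
  "rows": [
    [[-0.002,0,0,0,0,0],[-0.0038,0,0,0,0,0],[-0.0038,0,0,0,0,0],[-0.0038,0,0,0,0,0]]
  ]
}}

```text
clock: 13.68
tool_pos: [0.5711, 0.0481, 0.2107]
eef_rot: [0.623, 0.782, 0.0, 0.001]
contact_force: [-0.9, 1.2, -6.9]
opening: 0.221
finger_force: 30.0
```

```bash
python3 -c "
from h import *
s=rep();gp(s)"
```

```text
t13.68 x0.56 y92.53 z210.7 mm | fx-0.6 fy1.4 fz-6.9 | open 19.4mm ff30.0
grasp y 92.35 x 0.72
```

Emit:
{"name": "play_rows", "arguments": {
  "rows": [
    [[-0.0015,0,0.0004,0,0,0],[-0.0028,0,0.0006,0,0,0],[-0.0028,0,0.0006,0,0,0],[-0.0028,0,0.0006,0,0,0]]
  ]
}}

```text
clock: 14.02
tool_pos: [0.5714, 0.0464, 0.2106]
eef_rot: [0.623, 0.782, -0.0, 0.001]
contact_force: [-1.2, 0.9, -3.6]
opening: 0.225
finger_force: 30.0
```

```bash
python3 -c "
from h import *
s=rep();gp(s)"
```

```text
t14.02 x0.52 y90.71 z210.6 mm | fx-0.9 fy1.2 fz-3.6 | open 19.8mm ff30.0
grasp y 90.45 x 0.70
```

Emit:
{"name": "play_rows", "arguments": {
  "rows": [
    [[0,0,0,0,0,0],[0,0,0,0,0,0],[0,0,0,0,0,0],[0,0,0,0,0,0],[0,0,0,0,0,0],[0,0,0,0,0,0]]
  ],
  "claw": 0.55
}}

```text
clock: 14.52
tool_pos: [0.5716, 0.0463, 0.2106]
eef_rot: [0.623, 0.782, 0.0, 0.001]
contact_force: [0.2, 0.2, -0.5]
opening: 0.452
finger_force: 0.0
```

Emit:
{"name": "play_rows", "arguments": {
  "rows": [
    [[0,0,-0.02,0,0,0],[0,0,-0.06,0,0,0],[0,0,-0.12,0,0,0],[0,0,-0.16,0,0,0],[0,0,-0.16,0,0,0],[0,0,-0.16,0,0,0],[0,0,-0.16,0,0,0]]
  ]
}}

```text
clock: 15.1
tool_pos: [0.571, 0.0465, 0.2903]
eef_rot: [0.623, 0.782, -0.0, 0.001]
contact_force: [-0.7, 0.3, -1.1]
opening: 0.452
finger_force: 0.0
```

```bash
python3 - <<'E'
from h import *
s=rep();gp(s);d=snapshot("wrist");im=d["pixels"];cv2.imwrite("pics/w3.png",im)
M=np.linalg.inv(d["mount"]);Rc=R.from_quat(s["eef_rot"])
for yy,z in ((92.4,.075),(37.4,.07)):
    p=np.array([.5915,-.0421,0])+TY*yy/1e3+TX*.0005;p[2]=z
    q=M@np.append(Rc.inv().apply(p-s["tool_pos"]),1);u=d["camera_matrix"]@q[:3];print(p,u[:2]/u[2],d["camera_matrix"][0,0]/q[2]/1000)
E
```

```text
t15.10 x0.11 y90.98 z290.3 mm | fx-0.7 fy0.4 fz-1.1 | open 39.8mm ff0.0
grasp y 90.75 x 0.19
[0.57104441 0.04800871 0.075     ] [319.62721654 216.50877793] 1.4586084445376457
[ 0.58351023 -0.00555997  0.07      ] [319.64136313 282.87899983] 1.3271726337876708
```

View pics/w3.png

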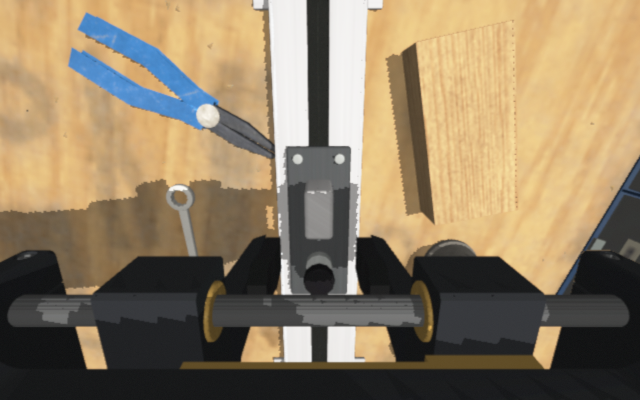

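The fin is at about (319,215) and the knob at about (319,279), as predicted to within 2 mm. I'll close the fingers and move over the knob.

Emit:
{"name": "play_rows", "arguments": {
  "rows": [
    [[-0.03,0.001,0,0,0,0],[-0.06,0.001,0,0,0,0],[-0.09,0.001,0,0,0,0],[-0.105,0.001,0,0,0,0],[-0.105,0.001,0.02,0,0,0],[-0.105,0.001,0.04,0,0,0],[-0.105,0.001,0.06,0,0,0],[-0.105,0.001,0.08,0,0,0],[-0.105,0.001,0.09,0,0,0],[-0.105,0.001,0.09,0,0,0],[-0.105,0.001,0.09,0,0,0],[-0.105,0.001,0.09,0,0,0]]
  ],
  "claw": 1,
  "squeeze": 10
}}

```text
clock: 16.15
tool_pos: [0.5838, -0.0044, 0.2458]
eef_rot: [0.623, 0.782, 0.0, 0.001]
contact_force: [0.1, 0.3, -0.2]
opening: 0.006
finger_force: 0.0
```

```bash
python3 -c "
from h import *
s=rep();gp(s);print(rel(s['tool_pos']))
d=snapshot('side');im=d['pixels'];cv2.imwrite('pics/s2.png',cv2.resize(im[120:320,220:420],None,fx=3,fy=3,interpolation=2))"
```

```text
t16.15 x1.03 y38.48 z245.8 mm | fx0.1 fy0.3 fz-0.2 | open 0.5mm ff0.0
grasp y 38.22 x 1.28
(array([0., 0., 0.]), array([ 0.0035,  0.0035, -0.0062]))
```

View pics/s2.png

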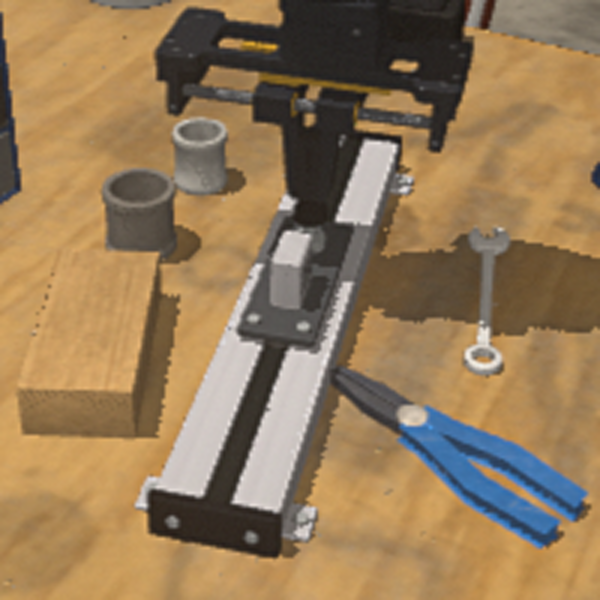

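The closed fingers stand just above the knob, at crop position (315,210). Next I press.

Emit:
{"name": "play_rows", "arguments": {
  "rows": [
    [[0,0,0.006,0,0,0],[0,0,0.012,0,0,0],[0,0,0.017,0,0,0],[0,0,0.02,0,0,0],[0,0,0.023,0,0,0],[0,0,0.026,0,0,0],[0,0,0.028,0,0,0],[0,0,0.028,0,0,0]]
  ]
}}

```text
clock: 16.87
tool_pos: [0.5836, -0.0046, 0.2314]
eef_rot: [0.623, 0.782, -0.0, 0.001]
contact_force: [1.1, -0.9, -0.0]
opening: 0.006
finger_force: 0.1
```

```bash
python3 -c "
from h import *
s=rep()"
```

```text
t16.87 x0.84 y38.30 z231.4 mm | fx0.8 fy-1.1 fz-0.0 | open 0.5mm ff0.1
```

Emit:
{"name": "play_rows", "arguments": {
  "rows": [
    [[0,0,0.003,0,0,0],[0,0,0.006,0,0,0],[0,0,0.009,0,0,0],[0,0,0.011,0,0,0]]
  ]
}}

```text
clock: 17.2
tool_pos: [0.5836, -0.0047, 0.2259]
eef_rot: [0.623, 0.782, -0.0, 0.001]
contact_force: [0.0, -0.1, 2.9]
opening: 0.006
finger_force: 1.3
```

```bash
python3 -c "
from h import *
s=rep()"
```

```text
t17.20 x0.83 y38.25 z225.9 mm | fx0.0 fy-0.1 fz2.9 | open 0.5mm ff1.3
```

Emit:
{"name": "play_rows", "arguments": {
  "rows": [
    [[0,0,0.002,0,0,0],[0,0,0.004,0,0,0],[0,0,0.005,0,0,0],[0,0,0.006,0,0,0],[0,0,0.006,0,0,0]]
  ]
}}

```text
clock: 17.62
tool_pos: [0.5837, -0.0046, 0.2243]
eef_rot: [0.623, 0.782, 0.0, 0.001]
contact_force: [-2.2, 0.1, 12.7]
opening: 0.007
finger_force: 6.5
```

```bash
python3 -c "
from h import *
s=rep()"
```

```text
t17.62 x0.87 y38.26 z224.3 mm | fx-2.1 fy0.6 fz12.7 | open 0.6mm ff6.5
```

Emit:
{"name": "play_rows", "arguments": {
  "rows": [
    [[0,0,0.001,0,0,0],[0,0,0.002,0,0,0],[0,0,0.002,0,0,0]]
  ]
}}

```text
clock: 17.87
tool_pos: [0.5837, -0.0047, 0.2242]
eef_rot: [0.623, 0.782, 0.0, 0.001]
contact_force: [-3.4, -0.2, 21.0]
opening: 0.006
finger_force: 10.2
```

```bash
python3 -c "
from h import *
s=rep()"
```

```text
t17.87 x0.85 y38.18 z224.2 mm | fx-3.4 fy0.6 fz21.0 | open 0.5mm ff10.2
```

Emit:
{"name": "play_rows", "arguments": {
  "rows": [
    [[0,0,-0.01,0,0,0],[0,0,-0.03,0,0,0],[0,0,-0.08,0,0,0],[0,0,-0.14,0,0,0],[0,0,-0.2,0,0,0],[0,0,-0.24,0,0,0],[0,0,-0.24,0,0,0],[0,0,-0.24,0,0,0],[0,0,-0.24,0,0,0]]
  ]
}}

```text
clock: 18.62
tool_pos: [0.583, -0.0044, 0.3414]
eef_rot: [0.623, 0.782, -0.001, 0.0]
contact_force: [0.8, -0.1, -0.7]
opening: 0.007
finger_force: 0.0
```

```bash
python3 -c "
from h import *
s=rep()
d=snapshot('side');im=d['pixels'];cv2.imwrite('pics/s3.png',cv2.resize(im[120:320,220:420],None,fx=3,fy=3,interpolation=2))"
```

```text
t18.62 x0.27 y38.64 z341.4 mm | fx0.8 fy-0.2 fz-0.7 | open 0.6mm ff0.0
```

View pics/s3.png

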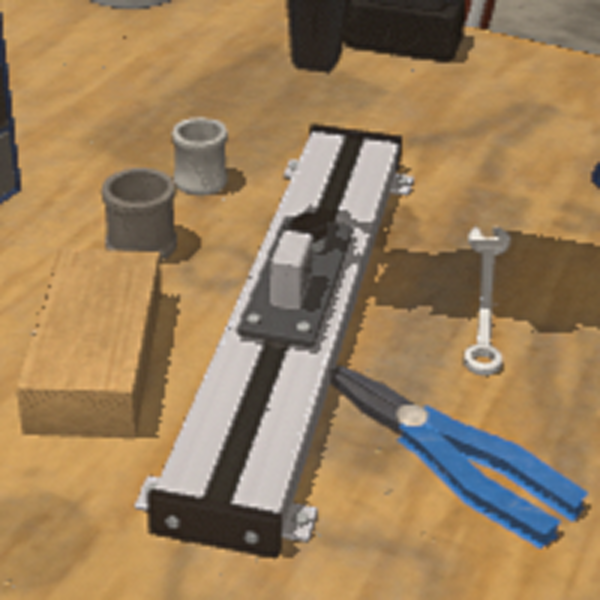

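The knob is down at crop position (318,218), the stop hasn't moved, and the gripper is clear.

```bash
python3 -c "
from plant import *
print(finish_job())"
```

```text
the job is handed in; nothing more can be done
None
```

I slid the stop until resistance had grown by about 8 N, backed it off about 25.5 mm, pressed the pin knob its full 12 mm until it stopped hard, and handed the job in with the gripper clear.

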